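# Start up the burnishing machine from its switch boxes

## Robot

A 6-joint arm with a two-finger parallel gripper is mounted at the origin on the work surface. World frame = base frame: x ahead of the robot, y to its left, z up, the work surface at z = 0. Lengths are in mm, angles in rad, forces in N, time in s.
With the tool pointing down it reaches from about 400 to 925 mm from the base axis. Payload 12.5 kg.
Tool frame: the origin (TCP) lies midway between the tips of the shut fingers; the grasp point (between the pads) lies 19 mm behind it; x points along the fingers, y is the direction in which the jaws open and shut, and the axes are right-handed (so a half turn about x gives the same grasp; the last joint's range is limited). The gripper opens to 95 mm and grips with 3 to 60 N. Pads are 20 mm wide; open, the fingers measure 119 mm over their backs; the gripper's body (75 mm by 180 mm) begins 59 mm behind the grasp point.
Start: joints at [1.143, 0.491, 1.559, -0, 1.092, -0.106], TCP at [197.655, 592.941, 214.661] pointing down, gripper open.
Joint ranges: [-3.1, 3.1], [-0.84, 2.19], [0.05, 2.79], [-1.13, 4.28], [0.06, 2.93], [-2.69, 2.69]. Speed limits (rad/s): [2.22, 2.22, 2.79, 3.14, 3.14, 3.14].

## Interface

Orientations are given as [roll, pitch, yaw] about the fixed x, y, z axes, in that order (R = Rz(yaw) Ry(pitch) Rx(roll)).
In Python, from cell import state, read_camera, job_done gives the robot as it stands.
- The arm moves only by the tool move_arm, never from a script. Its argument "targets" is a list of rows, each a list of 7 numbers: the shift along the world's x, y, z in m, then the turn, a rotation vector about the world's x, y, z in degrees, then the gripper's target within -1 to 1 (fully open at 1, half-way at 0, shut at -1). In form: [[dx, dy, dz, wx, wy, wz, hand], ...]. A call has 1 to 10 rows; each row is the pose to reach, as a shift and turn from the pose commanded when the call began; what a row does not reach only later rows make up. A row lasts 1/10 s, in which the tool goes at most 50 mm and 8.59 degrees, less where a joint would pass 70% of its speed; a pose out of reach is approached as far as the arm can. A call with a gripper value outside its range is refused whole. The fingers move at their own pace and stop on an object; the grip force is fixed at half the most. Time passes only in rows, so rows that repeat a pose let the fingers close. It gives the time, the measured TCP pose, the force and the opening at its end, in the units of the state.
- state(): the state, without advancing time (a new reading comes with each control period).
- read_camera(name): name is "side" or "top"; returns a dict with "img" (420x560x3 uint8, blue, green, red), "mtx" (3x3 intrinsics, pixels), "k1" (the pictures are not rectified: a ray, as slopes to the right and down, at radius r is drawn at 1 + k1 r^2 times it, then the intrinsics apply), "cam_to_world" (4x4, takes a point from camera to world coordinates). Camera axes: x right, y up, looking along -z (the intrinsics and any distortion apply to the point x, -y, -z); pixel columns grow to the right and rows downward; lengths in mm; the calibration is good to about 2 mm. A picture is of the moment at which its call begins. There is no depth.
- job_done(): hands the job in, once; it reports no verdict.
The state is a dict: "t": time; "joints": joint angles; "qvel": joint speeds; "tau": joint torques, N m; "eef_pos": TCP position; "tcp_rot": TCP orientation; "ft_force": force on the tool from outside, world axes, zero at the start; "moment": the same for the moment, N m; "opening": opening from 0.0 (shut) to 1.0 (fully open).
Only numpy, scipy, OpenCV 4.12 (cv2) and the standard library are available. Lean on these libraries where they do the work, as an engineer would, in place of code of your own. Each camera call takes 0.05 s, during which the arm holds its last target.

## Task

Start the leather shop's burnishing machine by pressing with the fingertips: push the raised, white-striped end of the black paddle on the white box fully down, then push the blue button fully in (it stays in), then press the green button fully down and let it come back up. Keep to that order, do not touch the yellow stop box with its red button, and pick nothing up: the boxes, jar, hammer and carton all stay where they are.

Things in the scene. Friction and masses are not known exactly. Their poses are not given: they have to be found in the camera images.
- power_box: White switch box with a black paddle switch on top, 100 mm (x) by 80 mm (y) by 50 mm high, about 0.8 kg, loose on the bench on a rubber foot. Origin at the centre of the underside, x away from the robot when unturned (turned up to 30 degrees either way), z up. The paddle is 56 mm (x) by 34 mm (y), 8 mm thick, and rocks about a y axis 62 mm above the underside over the box's centre.
- paddle_push (a point): Where to push the paddle: on its upper face, at the white stripe, 22 mm from the pivot on the +x side of the white box. 70.5 mm above the bench while off (that end raised), 61 mm when fully on; the paddle tilts away as it goes down, so a broad flat fingertip meets the stop up to 4 mm higher.
- paddle (a joint): Paddle angle, rad: 0 = off (the +x, striped end up), 0.44 = fully on (that end down, at its stop). Starts at 0 to 0.04. It stays where it is left; moving it takes 1.5 to 4 N, least far from the pivot.
- reset_box: Grey switch box with a blue push button at the centre of its top, 100 mm (x) by 80 mm (y) by 50 mm high, about 0.8 kg, loose on the bench on a rubber foot. Origin at the centre of the underside, x away from the robot when unturned (turned up to 30 degrees either way), z up. 
- reset_top (a point): Centre of the upper face of the blue button (32 mm across): 72 mm above the bench when out, 64 mm when fully in. The box's top and the flat steel collar around the button lie at 50 to 57 mm.
- reset (a joint): Blue button, m pressed: 0 = out, 0.008 = fully in. Starts at 0 to 0.001. Takes about 3 N to push and stays where it is left.
- start_box: Grey switch box with a green push button at the centre of its top, 100 mm (x) by 80 mm (y) by 50 mm high, about 0.8 kg, loose on the bench on a rubber foot. Origin at the centre of the underside, x away from the robot when unturned (turned up to 30 degrees either way), z up. 
- start_top (a point): Centre of the upper face of the green button (32 mm across): 72 mm above the bench when out, 64 mm when fully down. The box's top and the collar lie at 50 to 57 mm.
- start (a joint): Green button, m pressed: 0 = out, 0.008 = fully down. Sprung: 1.5 N to begin, 5 N fully down, comes back up by itself.
- stop_box: Yellow switch box with a large red stop button (44 mm across, top 72 mm above the bench), not to be touched, 100 mm (x) by 80 mm (y) by 50 mm high, about 0.8 kg, loose on the bench on a rubber foot. Origin at the centre of the underside, x away from the robot when unturned (turned up to 30 degrees either way), z up. 
- stop (a joint): Red button, m pressed: 0 = out. Sprung. Leave it alone.
- jar: Amber glass jar with a red cap, 60 mm across, 100 mm tall, standing beyond the boxes. Origin at the centre of its underside. Leave it alone.
- hammer: Hammer, 270 mm long, lying across beyond the boxes, handle along its own x. Leave it alone.
- carton: Open white card carton, 90 by 110 by 50 mm, beyond the boxes. Origin at the centre of its underside. Leave it alone.
Mind the look-alikes: they are no part of the job. What is shaped like the reset_box but turquoise is not meant.

How it is judged (in metres and radians):
On the way, in this order (a step that is already met when the one before it is completed fails the run):
1. The black paddle on the white box is pushed on (value of joint paddle above 0.36 rad), for 0.1 s.
2. The blue button is pushed in (value of joint reset above 0.006 m), for 0.1 s.
3. The green button is pressed down (value of joint start above 0.0055 m), for 0.1 s.
At the end, for the whole second after the job is handed in: The paddle is on (beyond 0.36 rad), the blue button is in (beyond 6 mm), the green and red buttons are out (under 1.5 mm), and the four boxes, jar, hammer and carton rest within 30 mm of where they began, the boxes upright (within 0.1 rad) (value of joint paddle above 0.36 rad and value of joint reset above 0.006 m and value of joint each of start, stop below 0.0015 m and angle between each of power_box, reset_box, start_box, stop_box's own z axis and vertical below 0.1 rad and linear speed of each of power_box, reset_box, start_box, stop_box, jar, hammer, carton below 0.02 m/s and distance of each of power_box, reset_box, start_box, stop_box, jar, hammer, carton from where it was at the start of the episode below 0.03 m); the robot touches nothing.
It fails at once if The blue button is pushed in before the paddle is on (value of joint reset above 0.003 m and value of joint paddle below 0.3 rad).
It fails at once if The green button is pressed before the paddle is on and the blue button is in (value of joint start above 0.003 m and (value of joint paddle below 0.3 rad or value of joint reset below 0.005 m)).
It fails at once if The yellow stop box or its red button is touched (contact force between any of the fingers, the arm and stop_box above 1 N or value of joint stop above 0.002 m).
It fails at once if A switch box is shoved more than 30 mm, lifted or tipped (distance of any of power_box, reset_box, start_box, stop_box from where it was at the start of the episode above 0.03 m or height (world z) of any of power_box, reset_box, start_box, stop_box above 0.012 m or angle between any of power_box, reset_box, start_box, stop_box's own z axis and vertical above 0.25 rad).
It fails at once if The jar, hammer or carton is moved, lifted or knocked over (distance of any of jar, hammer, carton from where it was at the start of the episode above 0.03 m or angle between jar's own z axis and vertical above 0.3 rad or height (world z) of any of jar, carton above 0.012 m).
It also fails if it takes over 45 s, if anything falls off the work surface, if the arm or the gripper's body presses on something with over 40 N, if the wrist force passes 120 N, or if a joint passes its speed limit or range.

## Working session

There is one attempt and no reset: what is moved stays moved. The work goes in short steps, Python scripts to look and compute and a tool call to move; the robot and the scene stay as the last step left them, time stands still between calls to the robot, and variables do not carry over. Pictures are saved under pics/ and viewed, and the job is handed in when it is done.

Besides the shell and the picture viewer there is one more tool, called after ">>>" as name([rows], argument=value, ...), one row to a line, values as JSON. move_arm: Moves the arm, as the interface text tells. Its arguments: {"type":"object","properties":{"targets":{"type":"array"}},"required":["targets"]}

```bash
ls; mkdir -p pics; python3 - <<'E'
from cell import state, read_camera
import cv2
print(state())
for n in ("top","side"):
    c=read_camera(n); cv2.imwrite(f"pics/{n}0.png",c["img"]); print(n,c["mtx"],c["k1"],c["cam_to_world"])
E
```

```text
pics
{'t': 0.0, 'joints': array([ 1.14341867e+00,  4.91564942e-01,  1.55944629e+00, -1.90806928e-05,
        1.09168185e+00, -1.05612090e-01]), 'qvel': array([-0.00111027,  0.00179074,  0.00084925,  0.0002017 , -0.00010624,
        0.00083183]), 'tau': array([-1.26063715e-04, -6.12637210e+01, -2.58175135e+01,  6.92164572e-02,
        4.82145650e-02, -1.07618719e-04]), 'eef_pos': array([197.54207163, 592.70965556, 214.0594876 ]), 'tcp_rot': array([-1.66103152,  1.56969576, -1.98278828]), 'ft_force': array([ 0.24417669,  0.60021209, -0.42665007]), 'moment': array([-0.00586432, -0.01848597, -0.00504231]), 'opening': 1.0024725338760778}
top [[454.53426481   0.         279.33662518]
 [  0.         454.53426481 209.46707491]
 [  0.           0.           1.        ]] -0.10050427206347005 [[-1.14816037e-02  9.93722406e-01 -1.11283213e-01  4.62772288e+02]
 [-9.99798694e-01 -1.32400644e-02 -1.50755554e-02  6.81579689e+01]
 [-1.64543141e-02  1.11087719e-01  9.93674380e-01  1.37906753e+03]
 [ 0.00000000e+00  0.00000000e+00  0.00000000e+00  1.00000000e+00]]
side [[444.6034884    0.         280.29595311]
 [  0.         444.6034884  202.12790879]
 [  0.           0.           1.        ]] 0.02113533115782992 [[ 9.28385165e-01  2.78606525e-01 -2.45925579e-01  3.25292787e+02]
 [-3.71476414e-01  6.77394602e-01 -6.34934506e-01 -6.13652440e+02]
 [-1.03082361e-02  6.80819328e-01  7.32378852e-01  8.72119256e+02]
 [ 0.00000000e+00  0.00000000e+00  0.00000000e+00  1.00000000e+00]]
```

View pics/top0.png

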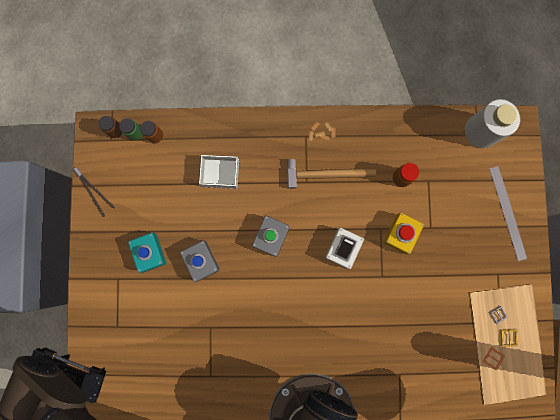

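View pics/side0.png

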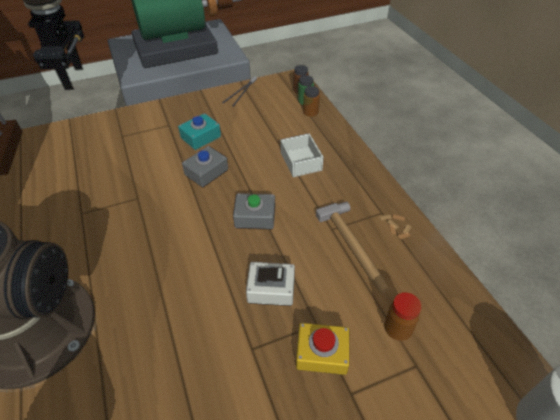

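The top view shows, from left to right:
- turquoise box with a blue button at (145,252), the look-alike
- grey box with a blue button at (198,261), the reset box
- grey box with a green button at (270,236)
- white box with the black paddle at (346,247)
- yellow box with the red button at (406,232)

The jar is at (408,174), the hammer at (330,173) and the carton at (219,171). The only thing that could be mistaken for the reset box is the turquoise box. I choose the grey one at (198,261).

```bash
cat > h.py <<'E'
import numpy as np, cv2
def rays(c,px):
    K=c["mtx"];k=c["k1"];px=np.atleast_2d(np.array(px,float))
    p=cv2.undistortPoints(px[:,None,:],K,np.array([k,0,0,0,0.]))[:,0]
    d=np.c_[p[:,0],-p[:,1],-np.ones(len(p))]@c["cam_to_world"][:3,:3].T
    return c["cam_to_world"][:3,3],d
def plane(c,px,z):
    o,d=rays(c,px); return o+d*((z-o[2])/d[:,2])[:,None]
def tri(c1,p1,c2,p2):
    o1,d1=rays(c1,p1);o2,d2=rays(c2,p2);d1=d1[0];d2=d2[0]
    A=np.c_[d1,-d2];s=np.linalg.lstsq(A,o2-o1,rcond=None)[0]
    a=o1+s[0]*d1;b=o2+s[1]*d2
    return (a+b)/2,np.linalg.norm(a-b)
def blob(c,f,near):
    hsv=cv2.cvtColor(c["img"],cv2.COLOR_BGR2HSV)
    m=f(hsv[...,0].astype(int),hsv[...,1].astype(int),hsv[...,2].astype(int)).astype(np.uint8)
    n,l,s,ce=cv2.connectedComponentsWithStats(m)
    ok=[i for i in range(1,n) if s[i,4]>=4]
    i=min(ok,key=lambda i:np.hypot(*(ce[i]-near)))
    return ce[i],s[i,4],(l==i)
E
python3 - <<'E'
from cell import read_camera
from h import *
T=read_camera("top");S=read_camera("side")
blue=lambda h,s,v:(h>105)&(h<130)&(s>130)&(v>60)
green=lambda h,s,v:(h>45)&(h<80)&(s>110)&(v>60)
for n,f,a,b in(("reset",blue,(198,261),(203,157)),("start",green,(270,236),(254,201))):
    pa,na,_=blob(T,f,a);pb,nb,_=blob(S,f,b)
    print(n,pa,na,pb,nb,plane(T,pa,71),plane(S,pb,71),tri(T,pa,S,pb))
white=lambda h,s,v:(s<45)&(v>165)
grey=lambda h,s,v:(s<60)&(v>60)
for f,a in((white,(346,255)),):
    pa,na,m=blob(T,f,a); cs,_=cv2.findContours(m.astype(np.uint8),0,2)
    r=cv2.minAreaRect(max(cs,key=len));print(na,r);bp=cv2.boxPoints(r);w=plane(T,bp,50);print(w,w.mean(0))
cr=[cv2.resize(T["img"][y-28:y+28,x-35:x+35],None,fx=5.6,fy=5.6,interpolation=2) for x,y in((198,261),(346,247))]
cr+=[cv2.resize(S["img"][y-28:y+28,x-35:x+35],None,fx=5.6,fy=5.6,interpolation=2) for x,y in((203,163),(271,280))]
im=np.vstack([np.hstack(cr[:2]),np.hstack(cr[2:])])[:600];print(im.shape);cv2.imwrite("pics/crop.png",im)
E
```

```text
reset [197.         260.67777778] 90 [203.13253012 155.46987952] 83 [[463.93846377 326.99679897  71.        ]] [[464.018472   322.57000991  71.        ]] (array([464.36146866, 327.78761737,  66.61331451]), np.float64(0.8517933288712303))
start [270.07526882 235.07526882] 93 [253.53571429 200.27678571] 112 [[535.41386383 115.52962611  71.        ]] [[535.44221826 111.83906096  71.        ]] (array([536.06685859, 115.57460945,  66.96736272]), np.float64(0.8806596187924413))
423 ((345.1477966308594, 247.968994140625), (26.823020935058594, 33.16630172729492), 25.016895294189453)
[[ 469.69401753  -45.8029216    50.        ]
 [ 556.78153615  -88.79175841   50.        ]
 [ 522.55174241 -159.19500959   50.        ]
 [ 435.83228464 -115.81514884   50.        ]] [ 496.21489518 -102.40120961   50.        ]
(600, 784, 3)
```

View pics/crop.png

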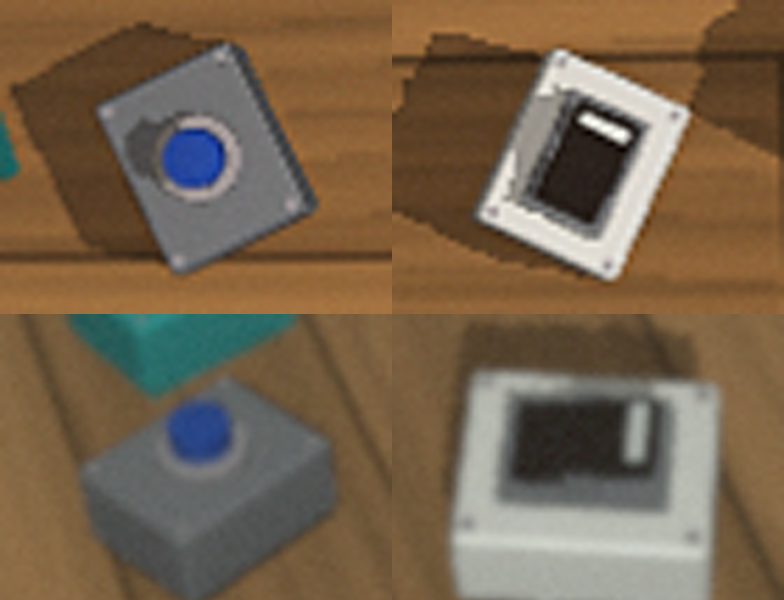

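The crops confirm the choice: the upper-left one is the grey reset box with its blue button. On the white box (upper right) the stripe sits at top-image pixel (349,242), the end away from the robot.

```bash
python3 - <<'E'
from cell import read_camera,state
from h import *
from scipy.spatial.transform import Rotation as R
T=read_camera("top");S=read_camera("side")
print(plane(T,[349,241.7],70.5))
st=(271-35+635/5.6-392/5.6, 280-28+(432-314)/5.6);print(st,plane(S,st,70.5),tri(T,[349,241.7],S,st))
s=state();print(s["eef_pos"],s["ft_force"],R.from_euler("xyz",s["tcp_rot"]).as_matrix().round(3))
E
```

```text
[[ 513.39670996 -111.24081347   70.5       ]]
(279.39285714285717, 273.07142857142856) [[ 515.56922162 -110.66402482   70.5       ]] (array([ 514.28965434, -111.31022628,   71.85013713]), np.float64(1.952568043697459))
[197.62841914 592.87130251 214.4527938 ] [ 0.50548577 -0.28219085  0.22287794] [[-0.     0.316  0.949]
 [-0.     0.949 -0.316]
 [-1.    -0.    -0.   ]]
```

>>> move_arm([
  [0,0,0,0,0,0,-1],
  [0,0,0,0,0,0,-1],
  [0,0,0,0,0,0,-1],
  [0,0,0,0,0,0,-1],
  [0,0,0,0,0,0,-1],
])

```text
t: 0.8
eef_pos: [197.7, 593.0, 214.7]
tcp_rot: [1.338, 1.571, 1.016]
ft_force: [1.0, -0.1, -0.8]
opening: 0.636
```

>>> move_arm([
  [0.3,-0.34,0,0,0,0,-1],
  [0.3,-0.34,0,0,0,0,-1],
  [0.3,-0.34,0,0,0,0,-1],
  [0.3,-0.34,0,0,0,0,-1],
  [0.3,-0.34,0,0,0,0,-1],
  [0.3,-0.34,0,0,0,0,-1],
  [0.3,-0.34,0,0,0,0,-1],
  [0.3,-0.34,0,0,0,0,-1],
  [0.3,-0.34,0,0,0,0,-1],
  [0.3,-0.34,0,0,0,0,-1],
])

```text
t: 1.8
eef_pos: [500.8, 249.2, 214.6]
tcp_rot: [0.029, 1.57, -0.298]
ft_force: [0.8, 1.1, 0.3]
opening: 0.003
```

>>> move_arm([
  [0.018,-0.365,0,0,0,0,-1],
  [0.018,-0.365,0,0,0,0,-1],
  [0.018,-0.365,0,0,0,0,-1],
  [0.018,-0.365,0,0,0,0,-1],
  [0.018,-0.365,0,0,0,0,-1],
  [0.018,-0.365,0,0,0,0,-1],
  [0.018,-0.365,0,0,0,0,-1],
  [0.018,-0.365,0,0,0,0,-1],
  [0.018,-0.365,0,0,0,0,-1],
  [0.018,-0.365,0,0,0,0,-1],
])

```text
t: 2.8
eef_pos: [515.5, -111.2, 214.6]
tcp_rot: [2.416, 1.57, 2.094]
ft_force: [-0.8, -1.2, 1.0]
opening: 0.008
```

Now I lower to about 85 mm, then check where the tip is.

>>> move_arm([
  [0.001,0,-0.05,0,0,-4,-1],
  [0.001,0,-0.09,0,0,-8,-1],
  [0.001,0,-0.12,0,0,-8,-1],
  [0.001,0,-0.13,0,0,-8,-1],
  [0.001,0,-0.13,0,0,-8,-1],
  [0.001,0,-0.13,0,0,-8,-1],
])

```text
t: 3.4
eef_pos: [517.4, -111.5, 85.9]
tcp_rot: [0.223, 1.569, -0.238]
ft_force: [-0.8, -0.9, 0.2]
opening: 0.004
```

```bash
python3 - <<'E'
from cell import read_camera,state
import cv2,numpy as np
s=state();print(s["eef_pos"],s["ft_force"])
T=read_camera("top")["img"];S=read_camera("side")["img"]
f=lambda i,x,y:cv2.resize(i[y-40:y+40,x-40:x+40],(400,400),interpolation=2)
cv2.imwrite("pics/a1.png",np.hstack([f(T,346,247),f(S,271,260)]))
E
```

```text
[ 517.36377345 -111.51357041   85.86705208] [-0.80685832 -0.90588345  0.18978347]
```

View pics/a1.png

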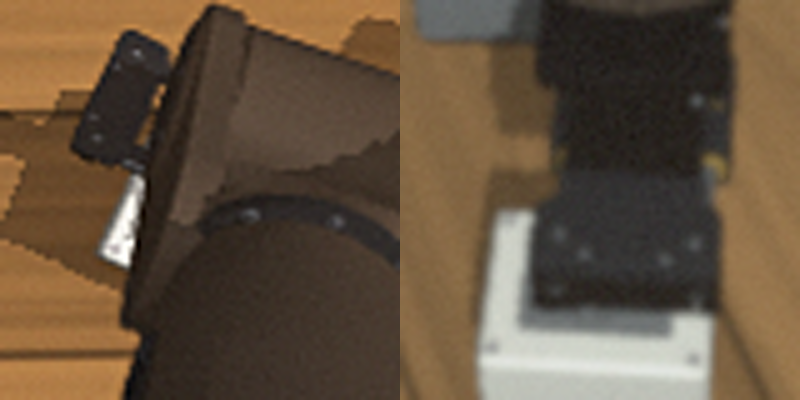

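```bash
python3 - <<'E'
from cell import read_camera,state
from h import *
S=read_camera("side");M=np.linalg.inv(S["cam_to_world"])
def pr(p):
    q=M[:3,:3]@np.array(p)+M[:3,3];q=np.array([q[0],-q[1],-q[2]])
    return cv2.projectPoints(q[None],np.zeros(3),np.zeros(3),S["mtx"],np.array([S["k1"],0,0,0,0]))[0].ravel()
for p in([517,-111.5,86],[517,-111.5,164],[514,-111,70.5],[496,-102,50]): print(p,pr(p))
print(plane(S,[[258,279],[294,280]],86))
i=S["img"][190:320,200:340];cv2.imwrite("pics/a2.png",cv2.resize(cv2.convertScaleAbs(i,alpha=2.5,beta=20),None,fx=4.5,fy=4.5,interpolation=2))
E
```

```text
[517, -111.5, 86] [280.08049142 269.03048982]
[517, -111.5, 164] [279.66243377 246.63584081]
[514, -111, 70.5] [278.77028201 273.42687215]
[496, -102, 50] [269.68515984 278.14486004]
[[ 465.27043775 -117.16970163   86.        ]
 [ 533.62684445 -147.69436981   86.        ]]
```

View pics/a2.png

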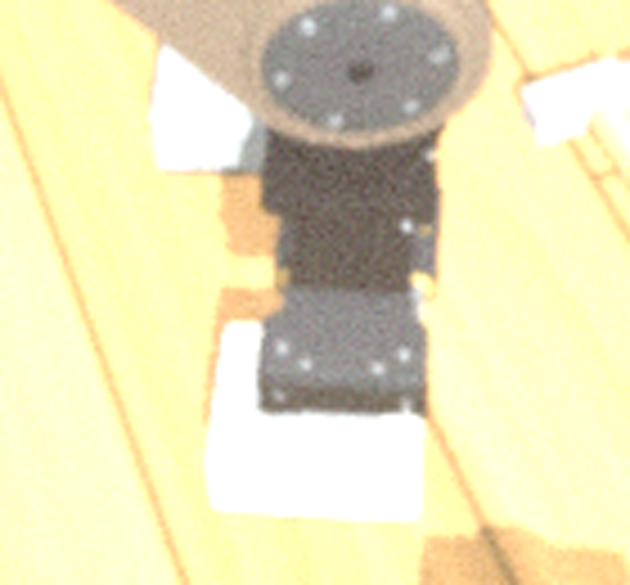

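The gripper body (dark plate around (275,278) in the side view) hides the fingertips, so I press using TCP readings and force, in small steps.

>>> move_arm([
  [-0.001,0,-0.004,0,0,0,-1],
  [-0.001,0,-0.008,0,0,0,-1],
  [-0.001,0,-0.011,0,0,0,-1],
  [-0.001,0,-0.014,0,0,0,-1],
  [-0.001,0,-0.016,0,0,0,-1],
  [-0.001,0,-0.018,0,0,0,-1],
])

```text
t: 4.15
eef_pos: [516.0, -112.2, 66.6]
tcp_rot: [0.225, 1.57, -0.236]
ft_force: [0.7, -1.1, 2.6]
opening: 0.004
```

>>> move_arm([
  [0,0,-0.001,0,0,0,-1],
  [0,0,-0.002,0,0,0,-1],
  [0,0,-0.002,0,0,0,-1],
  [0,0,-0.002,0,0,0,-1],
])

```text
t: 4.55
eef_pos: [516.0, -112.2, 64.8]
tcp_rot: [0.192, 1.57, -0.27]
ft_force: [3.8, -0.9, 3.4]
opening: 0.005
```

>>> move_arm([
  [0,0,-0.001,0,0,0,-1],
  [0,0,-0.002,0,0,0,-1],
  [0,0,-0.002,0,0,0,-1],
  [0,0,-0.002,0,0,0,-1],
])

```text
t: 4.95
eef_pos: [516.3, -112.3, 63.5]
tcp_rot: [0.155, 1.569, -0.306]
ft_force: [2.3, -1.4, 13.5]
opening: 0.001
```

>>> move_arm([
  [0,0,-0.001,0,0,0,-1],
  [0,0,-0.001,0,0,0,-1],
  [0,0,-0.001,0,0,0,-1],
])

```text
t: 5.25
eef_pos: [516.4, -112.4, 63.2]
tcp_rot: [0.133, 1.568, -0.329]
ft_force: [0.5, -0.6, 23.2]
opening: 0.008
```

The paddle is at its stop (63.2 mm at 23 N). I lift off, move towards the reset box and check.

>>> move_arm([
  [0,0,0.04,0,0,0,-1],
  [0,0,0.09,0,0,0,-1],
  [-0.01,0.05,0.1,0,0,0,-1],
  [-0.02,0.1,0.1,0,0,0,-1],
  [-0.03,0.15,0.1,0,0,0,-1],
  [-0.04,0.2,0.1,0,0,0,-1],
  [-0.042,0.25,0.1,0,0,0,-1],
  [-0.045,0.3,0.1,0,0,0,-1],
  [-0.05,0.35,0.1,0,0,0,-1],
  [-0.052,0.4,0.1,0,0,0,-1],
])

```text
t: 6.25
eef_pos: [462.2, 284.4, 161.2]
tcp_rot: [-2.274, 1.568, -2.735]
ft_force: [0.8, -0.4, 0.5]
opening: 0.005
```

```bash
python3 - <<'E'
from cell import read_camera,state
import cv2,numpy as np
s=state();print(s["eef_pos"],s["ft_force"])
T=read_camera("top")["img"];S=read_camera("side")["img"]
f=lambda i,x,y:cv2.resize(i[y-40:y+40,x-40:x+40],(400,400),interpolation=2)
cv2.imwrite("pics/b1.png",np.hstack([f(T,346,247),f(S,271,280)]))
E
```

```text
[462.21461592 284.43433173 161.1548334 ] [ 0.83460421 -0.4183936   0.4826214 ]
```

View pics/b1.png

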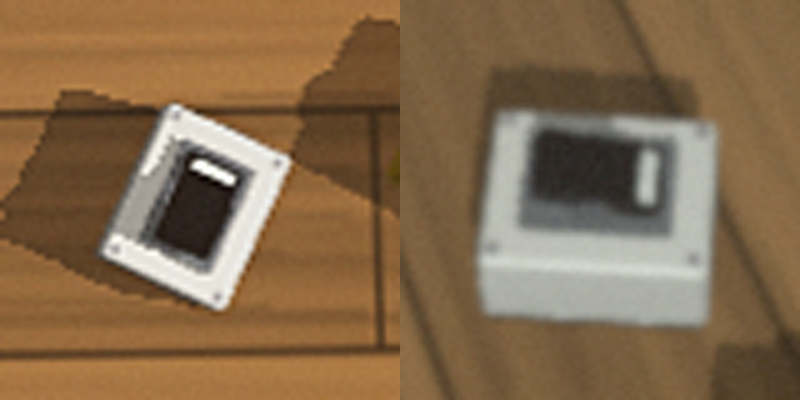

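In the side view the stripe has dropped from row 273 to about 276, roughly 9 mm, and the box has not moved, so the paddle is on. Next is the blue button at about (464,325).

>>> move_arm([
  [0,0.037,0,0,0,0,-1],
  [0,0.037,-0.04,0,0,0,-1],
  [0,0.037,-0.07,0,0,0,-1],
  [0,0.037,-0.08,0,0,0,-1],
  [0,0.037,-0.086,0,0,0,-1],
  [0,0.037,-0.09,0,0,0,-1],
  [0,0.037,-0.092,0,0,0,-1],
  [0,0.037,-0.094,0,0,0,-1],
  [0,0.037,-0.096,0,0,0,-1],
  [0,0.037,-0.096,0,0,0,-1],
])

```text
t: 7.35
eef_pos: [464.2, 319.7, 65.9]
tcp_rot: [0.921, 1.57, 0.46]
ft_force: [0.2, -0.6, 1.8]
opening: 0.004
```

>>> move_arm([
  [0,0,-0.001,0,0,0,-1],
  [0,0,-0.002,0,0,0,-1],
  [0,0,-0.002,0,0,0,-1],
  [0,0,-0.002,0,0,0,-1],
])

```text
t: 7.75
eef_pos: [464.2, 319.8, 64.2]
tcp_rot: [0.883, 1.57, 0.422]
ft_force: [-0.3, -2.9, 7.3]
opening: 0.007
```

>>> move_arm([
  [0,0,-0.001,0,0,0,-1],
  [0,0,-0.0015,0,0,0,-1],
  [0,0,-0.0015,0,0,0,-1],
])

```text
t: 8.05
eef_pos: [464.3, 319.8, 64.1]
tcp_rot: [0.842, 1.569, 0.381]
ft_force: [-4.4, -6.4, 25.5]
opening: 0.003
```

The blue button is at its stop (64.1 mm at 25 N). I lift, move above the start box and check blue before pressing green.

>>> move_arm([
  [0,0,0.04,0,0,0,-1],
  [0,0,0.07,0,0,0,-1],
  [0.015,-0.045,0.07,0,0,0,-1],
  [0.03,-0.09,0.07,0,0,0,-1],
  [0.045,-0.13,0.07,0,0,0,-1],
  [0.06,-0.17,0.07,0,0,0,-1],
  [0.071,-0.206,0.07,0,0,0,-1],
  [0.071,-0.206,0.07,0,0,0,-1],
  [0.071,-0.206,0.07,0,0,0,-1],
])

```text
t: 8.95
eef_pos: [534.9, 113.2, 132.0]
tcp_rot: [2.718, 1.57, 2.254]
ft_force: [0.2, 0.5, -0.1]
opening: 0.005
```

```bash
python3 - <<'E'
from cell import read_camera,state
import cv2,numpy as np
s=state();print(s["eef_pos"],s["ft_force"])
T=read_camera("top")["img"];S=read_camera("side")["img"]
f=lambda i,x,y:cv2.resize(i[y-40:y+40,x-40:x+40],(400,400),interpolation=2)
cv2.imwrite("pics/c1.png",np.hstack([f(T,198,255),f(S,203,165)]))
E
```

```text
[534.93039757 113.24605827 131.95199966] [ 0.20391657  0.54648846 -0.14755438]
```

View pics/c1.png

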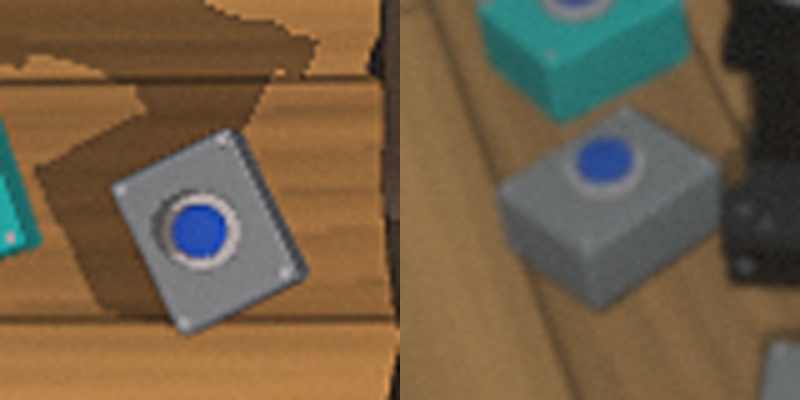

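The blue button now sits low in its collar (side crop at (605,160)) and the reset box is where it was. Next I press green.

>>> move_arm([
  [0,0,-0.03,0,0,0,-1],
  [0,0,-0.05,0,0,0,-1],
  [0,0,-0.056,0,0,0,-1],
  [0,0,-0.06,0,0,0,-1],
  [0,0,-0.063,0,0,0,-1],
  [0,0,-0.065,0,0,0,-1],
  [0,0,-0.067,0,0,0,-1],
  [0,0,-0.068,0,0,0,-1],
  [0,0,-0.069,0,0,0,-1],
  [0,0,-0.069,0,0,0,-1],
])

```text
t: 10.05
eef_pos: [535.2, 113.9, 64.2]
tcp_rot: [0.757, 1.569, 0.295]
ft_force: [-3.2, 3.6, 12.1]
opening: 0.005
```

>>> move_arm([
  [0,0,-0.0005,0,0,0,-1],
  [0,0,-0.001,0,0,0,-1],
  [0,0,-0.001,0,0,0,-1],
])

```text
t: 10.35
eef_pos: [535.3, 113.9, 64.0]
tcp_rot: [0.685, 1.569, 0.223]
ft_force: [-6.4, 2.4, 24.0]
opening: 0.005
```

The green button is fully down (64.0 mm at 24 N). I lift up and back out of the cameras' view.

>>> move_arm([
  [0,0,0.04,0,0,0,-1],
  [0,0,0.09,0,0,0,-1],
  [0,0.02,0.13,0,0,0,-1],
  [-0.02,0.06,0.15,0,0,0,-1],
  [-0.05,0.1,0.15,0,0,0,-1],
  [-0.08,0.14,0.15,0,0,0,-1],
  [-0.11,0.18,0.15,0,0,0,-1],
  [-0.14,0.22,0.15,0,0,0,-1],
  [-0.17,0.26,0.15,0,0,0,-1],
  [-0.2,0.3,0.15,0,0,0,-1],
])

```text
t: 11.35
eef_pos: [333.7, 414.9, 212.3]
tcp_rot: [0.696, 1.57, 0.235]
ft_force: [1.1, 0.8, -0.0]
opening: 0.002
```

>>> move_arm([
  [-0.03,0.04,0,0,0,0,-1],
  [-0.07,0.08,0,0,0,0,-1],
  [-0.1,0.12,0,0,0,0,-1],
  [-0.13,0.15,0,0,0,0,-1],
  [-0.14,0.16,0,0,0,0,-1],
  [-0.14,0.16,0,0,0,0,-1],
  [-0.14,0.16,0,0,0,0,-1],
])

```text
t: 12.05
eef_pos: [195.5, 573.0, 211.9]
tcp_rot: [-0.785, 1.57, -1.246]
ft_force: [0.1, -1.0, 0.1]
opening: 0.004
```

```bash
python3 - <<'E'
from cell import read_camera,state
import cv2,numpy as np
s=state();print(s["t"],s["eef_pos"],s["ft_force"])
T=read_camera("top")["img"];S=read_camera("side")["img"]
T0=cv2.imread("pics/top0.png");S0=cv2.imread("pics/side0.png")
f=lambda i,x,y,w,h:cv2.resize(i[y-h:y+h,x-w:x+w],(400,300),interpolation=2)
cv2.imwrite("pics/d1.png",np.vstack([np.hstack([f(T0,290,210,160,100),f(T,290,210,160,100)]),np.hstack([f(S0,270,220,120,90),f(S,270,220,120,90)])]))
E
```

```text
12.05 [195.45136402 573.04149599 211.94451705] [ 0.11914282 -0.95580362  0.09245335]
```

View pics/d1.png

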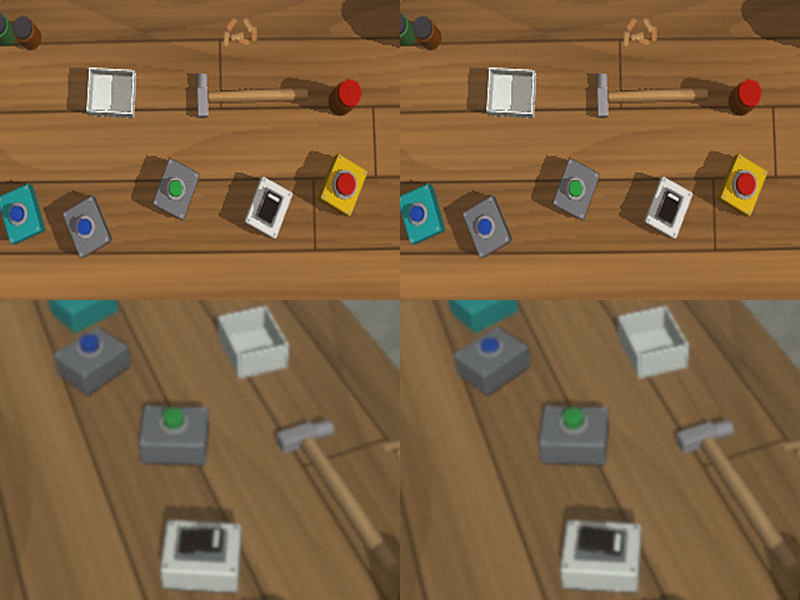

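The before (left) and after (right) views show every object where it began. The blue button is in, the green one is back up, and the paddle's striped end is down.

```bash
python3 -c "
from cell import job_done
print(job_done())"
```

```text
the job is handed in; nothing more can be done
None
```

I pressed the three controls in order with the shut fingertips and handed the job in at about 12 s. No verdict is reported.

| Control | Fingertip height at stop | Force at stop |
|---|---|---|
| Paddle, striped end | 63.2 mm | 23 N |
| Blue button (grey box, not the turquoise one) | 64.1 mm | 25 N |
| Green button, then released | 64.0 mm | 24 N |

**Last checks:** the final pictures show the paddle's striped end down, blue in, green back out, and every box, the jar, hammer and carton where they started. The arm was clear, with about 1 N or less on the wrist. I never went near the yellow stop box.

**What disagreed:**
- **Button positions:** the two cameras differed by about 4 mm on the button centres.
- **Blue press:** it landed about 5 mm off the centre I aimed for, but it still went fully in.
- **Paddle press:** the gripper hid the fingertip from both cameras, so I pressed using position and force readings and confirmed it by picture afterwards.

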